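# Find the loose axle bolt and hold its lock cap open

## Task

One of the three bolts on the red axle housing is loose: tap their heads from above until you find the one that sinks, pushing it fully down. Then take that bolt's hinged lock cap by its black barrel, swing it up about 60 degrees and finish while still holding it open with the fingers, so that the mechanic can get a socket on the bolt. Do not open the cap of a tight bolt, or any cap before its bolt has been found loose, and leave the hub, bearing ring, wrench and tin where they are.

Things in the scene. Friction and masses are not known exactly. Their poses are not given: they have to be found in the camera images.
- housing: Fixed red axle housing across the bench. Origin: on the bench under the middle of its flat bolt pad (90 x 330 mm, top face 70 mm up); its y axis runs along the axle through the three bolts, its x axis points level from the black barrels towards the hinges. The round nose behind the pad is 97 mm high; tubes with flanges (92 mm high) run to 440 mm either side.
- bolt_a_top (a point): Centre of the flat top of the left (+y of the housing frame) bolt's brass hexagon head, 31 mm across, 100 mm above the bench, 22 mm above the cap frame round it. Bolts are 100 mm apart and look alike. Tapped from above, a tight bolt does not budge; the loose one sinks 8 mm under some 2 to 3 N, meets a firm stop and stays down.
- bolt_a (a joint): How far the left (+y of the housing frame) bolt has sunk, m: 0 at the start, 0.008 when the loose one is fully down; under 0.002 for a tight one.
- cap_a_grip (a point): Centre of the black barrel that lifts the left (+y of the housing frame) bolt's cap: level cylinder 20 mm thick, 24 mm long along the axle, 76 mm above the bench when shut, 25 mm clear of the pad's front, free below. Pinch its two flat ends; it pivots in the fingers as the cap swings. It sits on a 14 mm wide tongue; the 60 mm wide frame begins 44 mm from its centre.
- cap_a_hinge (a point): Middle of the hinge axis of the left (+y of the housing frame) bolt's cap, 40 mm behind the bolt's centre, 76 mm above the bench; axis level, along the axle. The barrel's centre is 120 mm from it, level with it when shut. Its axes are parallel to the housing's.
- cap_a (a joint): Opening angle of the left (+y of the housing frame) bolt's lock cap, a steel window frame round the bolt head, rad: 0 shut and level, growing as the barrel swings up and back over the bolt, stop at 1.35. It falls shut when let go; about 1 N at the barrel lifts it.
- bolt_b_top (a point): Centre of the flat top of the middle bolt's brass hexagon head, 31 mm across, 100 mm above the bench, 22 mm above the cap frame round it. Bolts are 100 mm apart and look alike. Tapped from above, a tight bolt does not budge; the loose one sinks 8 mm under some 2 to 3 N, meets a firm stop and stays down.
- bolt_b (a joint): How far the middle bolt has sunk, m: 0 at the start, 0.008 when the loose one is fully down; under 0.002 for a tight one.
- cap_b_grip (a point): Centre of the black barrel that lifts the middle bolt's cap: level cylinder 20 mm thick, 24 mm long along the axle, 76 mm above the bench when shut, 25 mm clear of the pad's front, free below. Pinch its two flat ends; it pivots in the fingers as the cap swings. It sits on a 14 mm wide tongue; the 60 mm wide frame begins 44 mm from its centre.
- cap_b_hinge (a point): Middle of the hinge axis of the middle bolt's cap, 40 mm behind the bolt's centre, 76 mm above the bench; axis level, along the axle. The barrel's centre is 120 mm from it, level with it when shut. Its axes are parallel to the housing's.
- cap_b (a joint): Opening angle of the middle bolt's lock cap, a steel window frame round the bolt head, rad: 0 shut and level, growing as the barrel swings up and back over the bolt, stop at 1.35. It falls shut when let go; about 1 N at the barrel lifts it.
- bolt_c_top (a point): Centre of the flat top of the right bolt's brass hexagon head, 31 mm across, 100 mm above the bench, 22 mm above the cap frame round it. Bolts are 100 mm apart and look alike. Tapped from above, a tight bolt does not budge; the loose one sinks 8 mm under some 2 to 3 N, meets a firm stop and stays down.
- bolt_c (a joint): How far the right bolt has sunk, m: 0 at the start, 0.008 when the loose one is fully down; under 0.002 for a tight one.
- cap_c_grip (a point): Centre of the black barrel that lifts the right bolt's cap: level cylinder 20 mm thick, 24 mm long along the axle, 76 mm above the bench when shut, 25 mm clear of the pad's front, free below. Pinch its two flat ends; it pivots in the fingers as the cap swings. It sits on a 14 mm wide tongue; the 60 mm wide frame begins 44 mm from its centre.
- cap_c_hinge (a point): Middle of the hinge axis of the right bolt's cap, 40 mm behind the bolt's centre, 76 mm above the bench; axis level, along the axle. The barrel's centre is 120 mm from it, level with it when shut. Its axes are parallel to the housing's.
- cap_c (a joint): Opening angle of the right bolt's lock cap, a steel window frame round the bolt head, rad: 0 shut and level, growing as the barrel swings up and back over the bolt, stop at 1.35. It falls shut when let go; about 1 N at the barrel lifts it.
- hub: Aluminium wheel hub standing on the bench, 84 mm across, 40 mm high; origin at the centre of its underside. Leave alone.
- bearing: Steel bearing ring, 60 mm across, 18 mm high, lying on the bench; origin at the centre of its underside. Leave alone.
- wrench: Steel wrench 170 mm long lying on the bench; origin under its middle. Leave alone.
- tin: Red paint tin, 70 mm across, 85 mm high, behind the axle; origin at the centre of its underside. Leave alone.

How it is judged:
By the outcome, as a careful person would: the job done as asked, in the order asked, and still so for the second after the job is handed in, while the arm keeps its last pose, push and grip.
It also fails if it takes over 51 s, if anything falls off the work surface, if the arm or the gripper's body presses on something with over 40 N, if the wrist force passes 120 N, or if a joint passes its speed limit or range.

## Robot

A 6-joint arm with a two-finger parallel gripper is mounted at the origin on the work surface. World frame = base frame: x ahead of the robot, y to its left, z up, the work surface at z = 0. Lengths are in m, angles in rad, forces in N, time in s.
With the tool pointing down it reaches from about 0.425 to 0.95 m from the base axis. Payload 3.5 kg.
Tool frame: the origin (TCP) lies midway between the tips of the shut fingers; the grasp point (between the pads) lies 19 mm behind it (ctrl.pinch_z is the distance from the TCP to the grasp point, in m); z points along the fingers, y is the line along which they close (so a half turn about z gives the same grasp; the last joint's range is limited). The gripper opens to 85 mm and grips with 20 to 120 N. Pads are 22 mm wide; open, the fingers measure 114 mm over their backs; the gripper's body (76 mm by 85 mm) begins 54 mm behind the grasp point. The pads swing forward as they close: fully open they stand 13 mm farther back than shut.
Start: joints at [-1.394, 0.286, 1.577, -0, 1.279, -0.15], TCP at [0.217, -0.639, 0.231] pointing down, gripper open.
Joint ranges: [-2.77, 2.77], [-0.9, 2.22], [0.21, 2.48], [-1.53, 4.67], [0.24, 2.81], [-2.84, 2.84]. Speed limits (rad/s): [2.79, 2.79, 3.14, 3.14, 3.14, 3.14].

## Interface

Orientations are given as a unit quaternion [x, y, z, w].
In Python, from plant import get_state, viewer, sign_off, ctrl gives the robot as it stands. The module is installed in compiled form; this text tells all that it offers.
- The arm moves only by the shell command python3 -m handwheel 'ROWS' [FORCE]. ROWS is JSON, a list that holds one entry, the list of rows, each a list of 5 numbers: the finger opening in m, from 0 to 0.0854, then the shift along the tool's x, y, z in m, then the turn about the tool's z in degrees. In form: [[[claw, x, y, z, spin], ...]]. A call has 1 to 12 rows; each row shifts and turns the commanded pose from where the row before left it, along the tool's axes as they then stand; what a row does not reach is not made up. A row lasts 1/12 s, in which the tool goes at most 41.7 mm and 7.16 degrees, less where a joint would pass 70% of its speed; a pose out of reach is approached as far as the arm can. A call is refused whole if a number of a shift passes 0.0417 or a number of a turn 7.16, either way. A call with a gripper value outside its range is refused whole. The fingers move at their own pace and stop on an object; FORCE is the grip in N (left out, the last holds). Time passes only in rows, so rows that do not move let the fingers close. It gives the time, the measured TCP pose, the force, the opening and the grip force at its end, in the units of the state.
- get_state(): the state, without advancing time (a new reading comes with each control period).
- viewer.read_camera(name): name is "scene" or "top" or "wrist"; returns the picture (384x512x3 uint8, blue, green, red); there is no depth.
- viewer.camera_params(name): a dict with "fov_y" (degrees; the focal length in pixels is half the picture's height over the tangent of half this angle, whatever the lens; pixels are square), "cx", "cy" (the principal point, pixels), "xyz" and "attitude" of the camera in the world; the wrist camera has in their place "hand_eye" (4x4, takes a point from camera to tool coordinates, whose origin is the TCP and whose axes are the flange's). Camera axes: x right, y up, looking along -z (the intrinsics and any distortion apply to the point x, -y, -z); pixel columns grow to the right and rows downward; lengths in m; the calibration is good to about 2 mm. The wrist camera is an equidistant fisheye: a pixel r from the principal point sees the ray r / f radians off the axis. A picture is of the moment at which its call begins: read the wrist's pose just before it. camera_params takes no time and is no camera call.
- sign_off(): hands the job in; it is judged then, once.
Trained networks look in the newest picture that a camera, given by its name, has taken for a name from the list of things; names that differ only in an ending like _2 or _b are one class to them, and where a whole thing is asked for, a point or a joint stands for the part that bears it (a point fixed in the world has none). Each returns a list of dicts, best first, with "confidence" (0 to 1); they miss things now and then, are a little off and sometimes report something else, mostly with a low value. They report only what shows in the picture. A call takes as long as a camera call.
- viewer.look_for(camera, name): "extent" ([left, top, width, height] as shares, 0 to 1, of the picture: columns of its width, rows of its height, round what is visible of it).
- viewer.outline_of(camera, name): "mask" (384x512 bool, what is visible of it) and "extent" ([left, top, width, height] as shares, 0 to 1, of the picture: columns of its width, rows of its height, round what is visible of it).
- viewer.pinpoint(camera, name): "xy" ([column, row] as shares, 0 to 1, of the picture: columns of its width, rows of its height: a listed point, or the origin of a listed thing).
The state is a dict: "time": time; "qpos": joint angles; "dq": joint speeds; "joint_efforts": joint torques, N m; "eef_pos": TCP position; "tcp_rot": TCP orientation; "contact_force": force on the tool from outside, world axes, zero at the start; "wrist_torque": the same for the moment, N m; "opening": opening from 0.0 (shut) to 1.0 (fully open); "finger_force": force on a finger pad.
Only numpy, scipy, OpenCV 4.12 (cv2) and the standard library are available. Lean on these libraries where they do the work, as an engineer would, in place of code of your own. Each camera call takes 0.05 s, during which the arm holds its last target. There are 200 camera calls.

## Working session

There is one attempt and no reset: what is moved stays moved. The work goes in short steps, Python scripts to look and compute and a shell command to move; the robot and the scene stay as the last step left them, time stands still between calls to the robot, and variables do not carry over. Pictures are saved under pics/ and viewed, at most 10 in all, crops included, and the job is handed in when it is done.

```bash
mkdir -p pics
cat > h.py <<'E'
import numpy as np, cv2
from scipy.spatial.transform import Rotation as R
from plant import get_state, viewer, sign_off, ctrl
def cam(n, st=None):
    p=viewer.camera_params(n); f=192/np.tan(np.radians(p["fov_y"])/2)
    if n=="wrist":
        H=np.array(p["hand_eye"]); Rt=R.from_quat(st["tcp_rot"]).as_matrix()
        return f,p["cx"],p["cy"],Rt@H[:3,:3],Rt@H[:3,3]+st["eef_pos"]
    a=np.array(p["attitude"]); M=R.from_quat(a).as_matrix() if a.size==4 else a.reshape(3,3)
    return f,p["cx"],p["cy"],M,np.array(p["xyz"])
def ray(n,xy,st=None):
    f,cx,cy,M,o=cam(n,st); u=xy[0]*512-cx; v=xy[1]*384-cy
    if n=="wrist":
        r=np.hypot(u,v); t=r/f; s=np.sin(t)/max(r,1e-9); d=np.array([u*s,-v*s,-np.cos(t)])
    else: d=np.array([u/f,-v/f,-1.]); d/=np.linalg.norm(d)
    return o,M@d
def atz(n,xy,z,st=None):
    o,d=ray(n,xy,st); return o+d*(z-o[2])/d[2]
def tri(r1,r2):
    (o1,d1),(o2,d2)=r1,r2; s=np.linalg.lstsq(np.c_[d1,-d2],o2-o1,rcond=None)[0]
    a,b=o1+s[0]*d1,o2+s[1]*d2; return (a+b)/2,np.linalg.norm(a-b)
E
python3 - <<'E'
from h import *
np.set_printoptions(precision=3,suppress=True)
for n in ["scene","top","wrist"]:
    st=get_state(); im=viewer.read_camera(n); cv2.imwrite(f"pics/{n}0.png",im)
    print(n,viewer.camera_params(n) if n!="wrist" else "")
    for t,z in [("bolt_a_top",.1),("cap_a_grip",.076),("cap_a_hinge",.076),("housing",0),("hub",0),("bearing",0),("wrench",0),("tin",0)]:
        for d in viewer.pinpoint(n,t)[:4]:
            print(t,np.round(d["confidence"],2),np.array(d["xy"])*[512,384],atz(n,d["xy"],z,st))
print(get_state())
E
```

```text
scene {'fov_y': 54.38900845512402, 'cx': 256.5169564283663, 'cy': 186.59552245848406, 'xyz': array([ 0.833, -0.52 ,  0.521]), 'attitude': array([0.436, 0.102, 0.216, 0.868])}
bolt_a_top 0.69 [307.712 146.112] [0.607 0.165 0.1  ]
cap_a_grip 0.85 [271.309 145.382] [0.518 0.167 0.076]
cap_a_hinge 0.86 [319.488 164.506] [0.645 0.144 0.076]
housing 0.72 [143.002 228.211] [ 0.379 -0.134  0.   ]
housing 0.67 [278.682 206.899] [0.592 0.057 0.   ]
hub 0.97 [247.194 147.418] [0.412 0.243 0.   ]
bearing 0.55 [209.613 177.792] [0.4   0.076 0.   ]
bearing 0.34 [279.501 172.301] [0.538 0.177 0.   ]
wrench 0.75 [141.517 225.792] [ 0.372 -0.13   0.   ]
wrench 0.3 [248.576 164.39 ] [0.455 0.172 0.   ]
tin 0.82 [279.296 289.114] [ 0.685 -0.141  0.   ]
top {'fov_y': 50.52356511269659, 'cx': 254.80631304298092, 'cy': 199.71070172454233, 'xyz': array([ 0.479, -0.024,  0.97 ]), 'attitude': array([ 0.037, -0.037, -0.703,  0.709])}
bolt_a_top 0.46 [173.619 186.086] [0.599 0.152 0.1  ]
cap_a_grip 0.97 [169.984 216.998] [0.534 0.163 0.076]
cap_a_grip 0.19 [173.824 181.517] [0.613 0.157 0.076]
cap_a_hinge 0.93 [176.998 168.115] [0.643 0.151 0.076]
housing 0.97 [221.389 192.614] [0.598 0.057 0.   ]
housing 0.28 [300.595 283.008] [ 0.386 -0.132  0.   ]
hub 0.97 [135.117 270.298] [0.412 0.257 0.   ]
bearing 0.63 [214.477 274.906] [0.403 0.07  0.   ]
wrench 0.87 [299.213 285.696] [ 0.38  -0.129  0.   ]
tin 0.56 [301.107 156.902] [ 0.687 -0.135  0.   ]
wrist 
{'time': 1.35, 'qpos': array([-1.394,  0.286,  1.577, -0.   ,  1.279, -0.15 ]), 'dq': array([ 0.   ,  0.001, -0.001, -0.   , -0.001,  0.001]), 'joint_efforts': array([  0.   , -40.596, -29.293,  -0.   ,   0.001,   0.   ]), 'eef_pos': array([ 0.217, -0.639,  0.231]), 'tcp_rot': array([ 0.987,  0.163, -0.   ,  0.   ]), 'contact_force': array([-0.2  , -0.17 ,  1.538]), 'wrist_torque': array([ 0.025, -0.003,  0.004]), 'finger_force': 0.0, 'opening': 1.0009047021638757}
```

```bash
python3 -c "
import cv2,numpy as np
a=[cv2.imread(f'pics/{n}0.png') for n in ('scene','top','wrist')]
b=np.vstack([np.hstack(a[:2]),np.hstack([a[2],a[2]*0])]);cv2.imwrite('pics/all0.png',cv2.resize(b,(800,600)))"
```

```text
(no output)
```

View pics/all0.png

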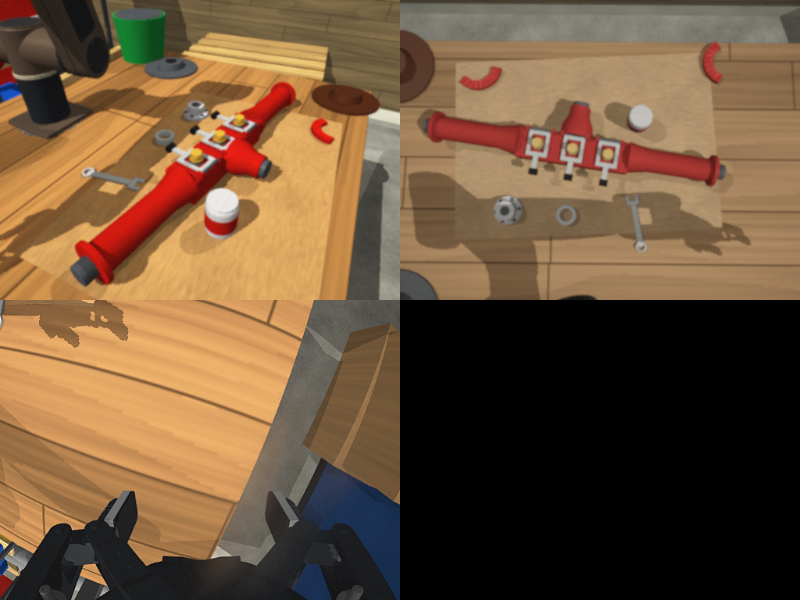

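The views show the axle along y, with left bolt at about (175,184) in the top picture, middle (220,190) and right (265,196). The hub, bearing and wrench lie in front and the tin behind. Next I'll triangulate all bolts, barrels and hinges.

Run:
```python
from h import *
np.set_printoptions(precision=3,suppress=True)
L=[f"bolt_{k}_top" for k in "abc"]+[f"cap_{k}_grip" for k in "abc"]+[f"cap_{k}_hinge" for k in "abc"]
for t in L:
    z=.1 if "bolt" in t else .076
    S=viewer.pinpoint("scene",t);T=viewer.pinpoint("top",t)
    for s in S[:3]:
        for u in T[:3]:
            p,g=tri(ray("scene",s["xy"]),ray("top",u["xy"]))
            if g<.015: print(t,round(s["confidence"],2),round(u["confidence"],2),p,"gap",round(g,4),atz("scene",s["xy"],z)[:2],atz("top",u["xy"],z)[:2])
```

```text
bolt_a_top 0.69 0.46 [0.604 0.154 0.104] gap 0.0122 [0.607 0.165] [0.599 0.152]
bolt_b_top 0.7 0.43 [0.594 0.055 0.101] gap 0.0042 [0.591 0.055] [0.596 0.056]
bolt_c_top 0.49 0.53 [ 0.576 -0.047  0.107] gap 0.0001 [ 0.572 -0.039] [ 0.577 -0.047]
cap_a_grip 0.85 0.97 [0.528 0.158 0.084] gap 0.0118 [0.518 0.167] [0.534 0.163]
cap_b_grip 0.72 0.75 [0.513 0.063 0.074] gap 0.0098 [0.511 0.057] [0.517 0.066]
cap_c_grip 0.97 0.8 [ 0.495 -0.029  0.07 ] gap 0.01 [ 0.504 -0.033] [ 0.491 -0.032]
cap_a_hinge 0.86 0.93 [0.643 0.151 0.071] gap 0.0013 [0.645 0.144] [0.643 0.151]
cap_b_hinge 0.58 0.81 [0.633 0.049 0.077] gap 0.0019 [0.632 0.05 ] [0.634 0.05 ]
cap_c_hinge 0.71 0.59 [ 0.619 -0.053  0.079] gap 0.0011 [ 0.618 -0.05 ] [ 0.62  -0.053]
```

Heights agree with the text (bolts about 0.10, barrels about 0.076), and the yaw is about -7.5°. First I'll spin the tool to line up with the housing while closing the fingers.

```bash
python3 -m handwheel '[[[0,0,0,0,6.6],[0,0,0,0,6.6],[0,0,0,0,6.6],[0,0,0,0,6.5]]]' 30; python3 -c "
from h import *
p=viewer.camera_params('wrist');print(p); st=get_state()
B=np.array([.579,-.045,.17]);print(R.from_quat(st['tcp_rot']).inv().apply(B-st['eef_pos']),ctrl.pinch_z)"
```

```text
time: 2.58
eef_pos: [0.2167, -0.6393, 0.2313]
tcp_rot: [0.998, -0.069, 0.0, -0.0]
contact_force: [-0.6, -1.0, -0.6]
opening: 0.454
finger_force: 0.0
{'fov_y': 65.70646984690485, 'cx': 257.3410735438177, 'cy': 193.78638652143022, 'hand_eye': array([[ 1.86242991e-04,  9.55027150e-01,  2.96518309e-01,
         7.41593109e-02],
       [ 9.99999174e-01,  1.99167986e-04, -1.26957985e-03,
        -1.38458083e-04],
       [-1.27154018e-03,  2.96518301e-01, -9.55026325e-01,
        -1.43146260e-01],
       [ 0.00000000e+00,  0.00000000e+00,  0.00000000e+00,
         1.00000000e+00]])}
[ 0.27715967 -0.63842208  0.06133895] 0.0187
```

```bash
python3 -m handwheel '[[[0,0.0137,-0.0385,0,0],[0,0.0137,-0.0385,0,0],[0,0.0137,-0.0385,0,0],[0,0.0137,-0.0385,0,0],[0,0.0137,-0.0385,0,0],[0,0.0137,-0.0385,0,0],[0,0.0137,-0.0385,0,0],[0,0.0137,-0.0385,0,0],[0,0.0137,-0.0385,0,0],[0,0.0137,-0.0385,0,0]]]'; python3 -m handwheel '[[[0,0.0137,-0.0385,0,0],[0,0.0137,-0.0385,0,0],[0,0.0137,-0.0385,0,0],[0,0.0137,-0.0385,0,0],[0,0.0137,-0.0385,0,0],[0,0.0137,-0.0385,0,0],[0,0.0137,-0.0385,0,0],[0,0.0137,-0.0385,0,0],[0,0.0137,-0.0385,0,0],[0,0,0,0,0],[0,0,0,0,0],[0,0,0,0,0]]]'
cat > w.py <<'E'
from h import *
import sys
np.set_printoptions(precision=3,suppress=True)
st=get_state(); im=viewer.read_camera("wrist"); cv2.imwrite(f"pics/{sys.argv[1]}.png",im)
print(st["eef_pos"],st["qpos"],st["contact_force"])
L=[f"bolt_{k}_top" for k in "abc"]+[f"cap_{k}_grip" for k in "abc"]+[f"cap_{k}_hinge" for k in "abc"]
for t in L:
    z=.1 if "bolt" in t else .076
    for d in viewer.pinpoint("wrist",t)[:2]:
        print(t,round(d["confidence"],2),np.array(d["xy"])*[512,384],atz("wrist",d["xy"],z,st))
E
python3 w.py w1
```

```text
time: 3.42
eef_pos: [0.4038, -0.2739, 0.2317]
tcp_rot: [0.998, -0.066, 0.0, 0.0]
contact_force: [0.8, -0.3, -0.4]
opening: -0.0
finger_force: 0.0
time: 4.42
eef_pos: [0.571, 0.0516, 0.2312]
tcp_rot: [0.998, -0.066, -0.0, 0.0]
contact_force: [0.2, -0.9, 1.1]
opening: 0.001
finger_force: 0.0
[0.571 0.052 0.231] [-0.087  0.064  1.831 -0.     1.247  1.616] [ 0.228 -0.877  1.088]
bolt_a_top 0.8 [153.907 161.318] [0.606 0.148 0.1  ]
bolt_a_top 0.47 [342.989 229.709] [ 0.51 -0.03  0.1 ]
bolt_b_top 0.93 [255.386 158.784] [0.594 0.05  0.1  ]
bolt_b_top 0.18 [253.798 147.802] [0.605 0.05  0.1  ]
bolt_c_top 0.59 [359.322 163.085] [ 0.578 -0.05   0.1  ]
cap_a_grip 0.64 [164.506 227.904] [0.526 0.163 0.076]
cap_b_grip 0.6 [254.618 231.091] [0.51  0.062 0.076]
cap_c_grip 0.91 [340.89  228.403] [ 0.5   -0.034  0.076]
cap_c_grip 0.74 [149.914 162.086] [0.603 0.163 0.076]
cap_a_hinge 0.91 [158.515 121.997] [0.643 0.145 0.076]
cap_b_hinge 0.59 [253.082 118.387] [0.631 0.048 0.076]
```

View pics/w1.png

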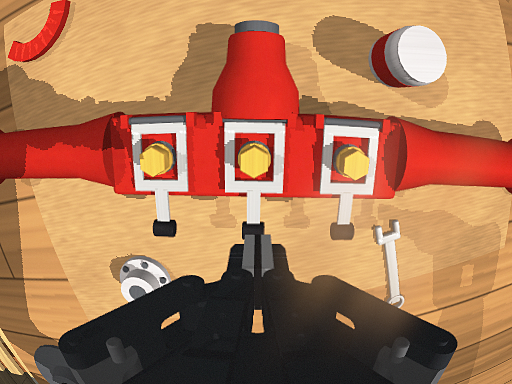

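The wrist view shows the bolt heads at about (157,160), (255,159), (352,161), and the barrels at (165,228), (253,230), (342,231). I'll fit the housing pose to them, together with the triangulated points.

Run:
```python
from h import *
np.set_printoptions(precision=4,suppress=True)
st=get_state()
px=[(157,160),(255,159),(352,161),(165,228),(253,230),(342,231)]
W=np.array([atz("wrist",(u/512,v/384),.1 if i<3 else .076,st) for i,(u,v) in enumerate(px)])
print(W)
P=np.array([(x,y,0) for x in(0,-.08) for y in(.1,0,-.1)])
def fit(P,W):
    P=P*[1,1,0];W=W*[1,1,0]; r,_=R.align_vectors(W-W.mean(0),P-P.mean(0)); t=W.mean(0)-r.apply(P.mean(0)); print(r.as_euler('xyz',degrees=True)[2],t, np.linalg.norm(r.apply(P)+t-W,axis=1)); return r,t
r,t=fit(P,W)
T=np.array([[.604,.154,0],[.594,.055,0],[.576,-.047,0],[.528,.158,0],[.513,.063,0],[.495,-.029,0],[.643,.151,0],[.633,.049,0],[.619,-.053,0]])
fit(np.vstack([P,[(.04,y,0) for y in (.1,0,-.1)]]),T)
# tool-frame moves to bolt tops
print(R.from_quat(st['tcp_rot']).inv().apply(r.apply(P)+t+[0,0,.1]-st['eef_pos']))
```

```text
[[ 0.6073  0.1446  0.1   ]
 [ 0.5943  0.05    0.1   ]
 [ 0.581  -0.0432  0.1   ]
 [ 0.5264  0.1624  0.076 ]
 [ 0.5121  0.0636  0.076 ]
 [ 0.4963 -0.0359  0.076 ]]
-8.423196772591158 [0.5924 0.0511 0.    ] [0.0053 0.0021 0.0057 0.0017 0.0014 0.0024]
-7.891838981360728 [0.5915 0.0538 0.    ] [0.0017 0.0027 0.0025 0.0062 0.002  0.0063 0.0041 0.002  0.0028]
[[ 0.0225 -0.1028  0.1314]
 [ 0.0211 -0.0028  0.1314]
 [ 0.0197  0.0972  0.1314]
 [-0.0575 -0.1039  0.1314]
 [-0.0589 -0.0039  0.1314]
 [-0.0603  0.0961  0.1314]]
```

```bash
python3 -m handwheel '[[[0,0.0105,-0.0015,0.03,0],[0,0.0105,-0.0015,0.03,0],[0,0,0,0.035,0],[0,0,0,0.028,0],[0,0,0,0,0],[0,0,0,0,0],[0,0,0,0,0]]]'; python3 -m handwheel '[[[0,0,0,0.003,0],[0,0,0,0.003,0],[0,0,0,0.002,0],[0,0,0,0,0],[0,0,0,0,0]]]'
```

```text
time: 5.5
eef_pos: [0.5936, 0.0516, 0.1102]
tcp_rot: [0.998, -0.066, 0.001, 0.0]
contact_force: [0.4, -0.2, 0.1]
opening: -0.006
finger_force: 0.0
time: 5.92
eef_pos: [0.5925, 0.0518, 0.1007]
tcp_rot: [0.998, -0.066, 0.0, -0.0]
contact_force: [0.5, 0.4, 0.8]
opening: 0.003
finger_force: 0.0
```

```bash
python3 -m handwheel '[[[0,0,0,0.001,0],[0,0,0,0.001,0],[0,0,0,0.001,0],[0,0,0,0,0],[0,0,0,0,0]]]'
```

```text
time: 6.33
eef_pos: [0.5926, 0.0517, 0.0975]
tcp_rot: [0.998, -0.066, 0.0, -0.0]
contact_force: [0.2, -0.4, 2.2]
opening: -0.003
finger_force: 0.7
```

```bash
python3 -m handwheel '[[[0,0,0,0.001,0],[0,0,0,0.001,0],[0,0,0,0.001,0],[0,0,0,0,0],[0,0,0,0,0]]]'
```

```text
time: 6.75
eef_pos: [0.5925, 0.0517, 0.0942]
tcp_rot: [0.998, -0.066, 0.0, -0.0]
contact_force: [0.8, -0.2, 1.5]
opening: 0.007
finger_force: 0.4
```

```bash
python3 -m handwheel '[[[0,0,0,0.001,0],[0,0,0,0.001,0],[0,0,0,0.001,0],[0,0,0,0,0],[0,0,0,0,0]]]';python3 -m handwheel '[[[0,0,0,0.001,0],[0,0,0,0.001,0],[0,0,0,0,0],[0,0,0,0,0]]]'
```

```text
time: 7.17
eef_pos: [0.5925, 0.0517, 0.0921]
tcp_rot: [0.998, -0.066, 0.0, 0.0]
contact_force: [-0.3, 1.1, 4.7]
opening: -0.001
finger_force: 2.5
time: 7.5
eef_pos: [0.5926, 0.0517, 0.092]
tcp_rot: [0.998, -0.066, -0.0, 0.0]
contact_force: [-5.8, -0.2, 13.8]
opening: 0.0
finger_force: 6.6
```

The middle bolt sank 8 mm under about 2 N and met a firm stop at 14 N, so bolt b is the loose one and is fully down. Next I'll move up and back over its barrel, opening the fingers.

```bash
python3 -m handwheel '[[[0,0,0,-0.03,0],[0,0,0,-0.035,0],[0.05,0,0,-0.025,0],[0.05,-0.04,-0.001,0,0],[0.05,-0.04,0,0,0],[0.05,0,0,0,0],[0.05,0,0,0,0],[0.05,0,0,0,0]]]'; python3 w.py w2
```

```text
time: 8.17
eef_pos: [0.5132, 0.0633, 0.1792]
tcp_rot: [0.998, -0.066, 0.0, 0.0]
contact_force: [0.2, 0.2, -1.0]
opening: 0.586
finger_force: 0.0
[0.513 0.063 0.179] [-0.074 -0.013  2.009 -0.     1.146  1.629] [ 0.161  0.152 -0.952]
bolt_a_top 0.73 [131.174 102.298] [0.605 0.15  0.1  ]
bolt_b_top 0.72 [262.195  97.306] [0.591 0.049 0.1  ]
bolt_b_top 0.32 [261.222 259.507] [0.46  0.067 0.1  ]
bolt_c_top 0.8 [386.509 106.79 ] [ 0.576 -0.047  0.1  ]
bolt_c_top 0.29 [134.195 101.606] [0.605 0.148 0.1  ]
cap_a_grip 0.58 [147.814 189.504] [0.528 0.161 0.076]
cap_b_grip 0.66 [257.485 193.69 ] [0.511 0.063 0.076]
cap_c_grip 0.88 [366.08  196.186] [ 0.496 -0.034  0.076]
cap_a_hinge 0.67 [144.179  55.603] [0.645 0.143 0.076]
cap_a_hinge 0.56 [258.304  49.306] [0.632 0.047 0.076]
cap_b_hinge 0.86 [257.382  47.117] [0.634 0.047 0.076]
cap_b_hinge 0.75 [410.675  12.787] [ 0.661 -0.095  0.076]
cap_c_hinge 0.74 [380.211  62.784] [ 0.614 -0.057  0.076]
```

View pics/w2.png

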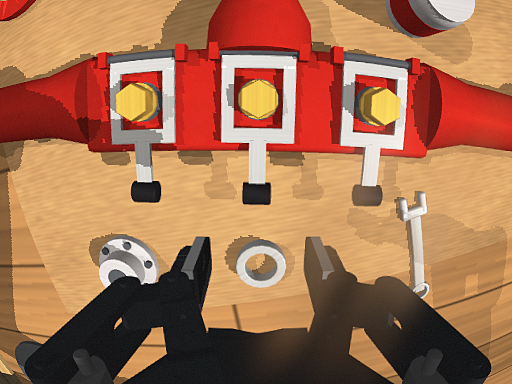

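The picture shows the middle barrel at (256,193), centred between the fingers, which puts it at (0.511, 0.063). That agrees with the earlier view, so I'll descend and pinch.

```bash
python3 -m handwheel '[[[0.05,-0.002,0,0.03,0],[0.05,0,0,0.035,0],[0.05,0,0,0.035,0],[0.05,0,0,0.026,0],[0.05,0,0,0,0],[0.05,0,0,0,0]]]'; python3 -m handwheel '[[[0.015,0,0,0,0],[0.015,0,0,0,0],[0.015,0,0,0,0],[0.015,0,0,0,0],[0.015,0,0,0,0],[0.015,0,0,0,0],[0.015,0,0,0,0],[0.015,0,0,0,0]]]' 35; python3 -c "
from h import *
print(cv2.imwrite('pics/w3.png',viewer.read_camera('wrist')))"
```

```text
time: 9.17
eef_pos: [0.5101, 0.0636, 0.0522]
tcp_rot: [0.998, -0.066, -0.002, -0.0]
contact_force: [0.1, 0.4, 0.8]
opening: 0.587
finger_force: 0.0
time: 9.83
eef_pos: [0.5135, 0.0641, 0.0561]
tcp_rot: [0.998, -0.067, 0.003, -0.001]
contact_force: [0.4, 4.5, 7.4]
opening: 0.277
finger_force: 36.6
True
```

View pics/w3.png

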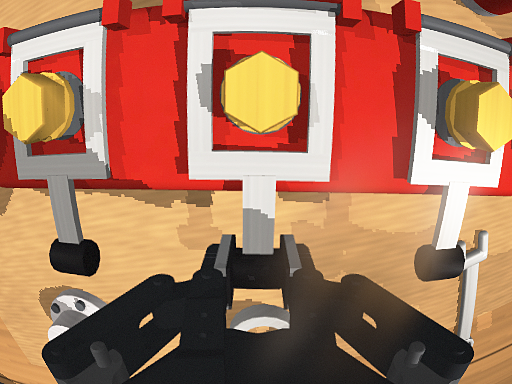

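The picture shows the barrel pinched by its ends at (258,268), opening about 24 mm. Now I'll swing it along the 120 mm arc.

```bash
python3 -m handwheel '[[[0.015,0.0007,0,-0.0125,0],[0.015,0.002,0,-0.0124,0],[0.015,0.0032,0,-0.0121,0],[0.015,0.0045,0,-0.0117,0],[0.015,0.0057,0,-0.0112,0],[0.015,0,0,0,0],[0.015,0,0,0,0]]]'
```

```text
time: 10.47
eef_pos: [0.527, 0.062, 0.1139]
tcp_rot: [0.998, -0.066, -0.001, -0.001]
contact_force: [-1.8, 5.9, 0.8]
opening: 0.272
finger_force: 35.3
```

```bash
python3 -m handwheel '[[[0.015,0.0068,0,-0.0105,0],[0.015,0.0079,0,-0.0098,0],[0.015,0.0089,0,-0.0089,0],[0.015,0.0098,0,-0.0079,0],[0.015,0.0105,0,-0.0068,0],[0.015,0,0,0,0],[0.015,0,0,0,0],[0.015,0,0,0,0]]]'
python3 - <<'E'
from h import *
a=[viewer.read_camera(n) for n in("scene","wrist")]
cv2.imwrite("pics/f1.png",cv2.resize(np.hstack(a),(800,300)))
st=get_state(); t=R.from_quat(st["tcp_rot"]).apply([0,0,-ctrl.pinch_z])+st["eef_pos"]
print(t, st["contact_force"])
H=np.array([.633,.048,.076]); v=t-H; c=np.array([np.cos(np.radians(-8)),np.sin(np.radians(-8)),0])
print(np.degrees(np.arctan2(v[2],-v@c)),np.hypot(v[2],v@c))
E
```

```text
time: 11.13
eef_pos: [0.5706, 0.0555, 0.1582]
tcp_rot: [0.998, -0.066, -0.0, 0.0]
contact_force: [-4.4, 3.3, 4.3]
opening: 0.278
finger_force: 36.3
[0.57053967 0.05558423 0.17686739] [-4.88126349  2.64921113  5.36810246]
58.0494364827519 0.11887659752251908
```

View pics/f1.png

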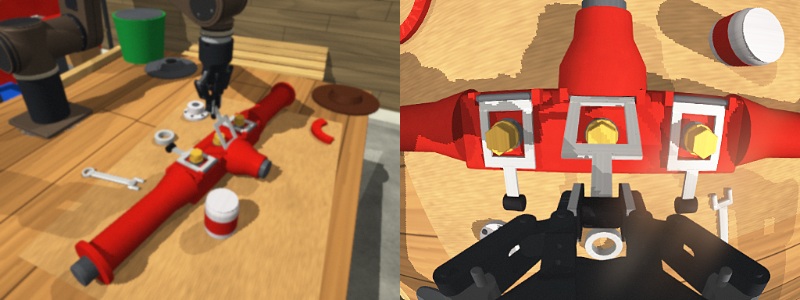

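The wrist view shows the middle cap swung up steeply with its barrel still between the pads (opening 24 mm, 36 N). The other caps are shut and nothing else has moved. The angle is about 58–60°.

```bash
python3 -c "
from plant import sign_off
print(sign_off())"
```

```text
the job is handed in; nothing more can be done
None
```

The middle bolt (b) was the loose one: I pushed it fully down and swung its cap up to about 58–60°, the gripper still holding it open by its barrel, and handed the job in; I didn't need to tap the other two bolts.

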